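# Count two nuts into the tray and shut it

### The job

Sweep both hexagon nuts off the deck of the wooden counting tray into its trough, then shut the trough's hinged metal lid over them. The large flat washer is an extra and stays on the deck.

Things in the scene. Friction and masses are not known exactly. Their poses are not given: they have to be found in the camera images.
- tray: Pale wooden counting tray, fixed. Origin: on the worktop, mid-line where deck ends and trough begins; x across the trough, away from the deck; y along it. Deck: 45 mm high, x -125 (no rim) to 0 mm. Trough: x 0 to 55, dark floor 6 mm above the worktop; outer wall x 55 to 66, 45 high. Side rims 55 mm high, inner faces at y = +-105. Lid hinge along y at x = 62, z = 48.5 mm; free space behind it.
- nut_a: Steel hexagon nut, 30 mm across flats, 34.6 mm across corners, 16 mm high, with a 16 mm hole, 64 g; lies flat and loose on the deck, its centre 28 to 48 mm short of the trough. Origin: its centre, z along the hole.
- nut_b: A second, identical steel hexagon nut on the deck. Origin: its centre.
- washer: Large flat round steel washer, 48 mm outside, 26 mm hole, 6 mm thick, loose on the deck beside the nuts: the three pieces lie in three lanes side by side along y, 54 mm or more from centre to centre, in any order. Origin: its centre.
- lid (a joint): Lid angle, rad: 0 = shut flat over the trough; about 1.8 at the start = open, leaning away from the deck (stop 1.95). Aluminium plate 200 mm along y, 4 mm thick, 70 mm from hinge to free edge; at angle a that edge is at tray x = 62 - 70 cos a, z = 48.5 + 70 sin a mm. Light, 90 g; a slightly stiff hinge: pushed from behind towards the deck, below about 1.2 rad it falls shut in about 2 s.
There are look-alikes about, which are no part of the job. Leave any purple look-alike of the nut_b alone.

How it is judged:
By the outcome, as a careful person would: the job done as asked, in the order asked, and still so for the second after the job is handed in, with the robot touching nothing.
It also fails if it takes over 48 s, if anything falls off the work surface, if the arm or the gripper's body presses on something with over 40 N, if the wrist force passes 120 N, or if a joint passes its speed limit or range.

### The arm

A 6-joint arm with a two-finger parallel gripper is mounted at the origin on a cart in front of the work surface, level with it; the furniture and walls round the work are solid. World frame = base frame: x ahead of the robot, y to its left, z up, the work surface at z = 0. Lengths are in m, angles in rad, forces in N, time in s.
With the tool pointing down it reaches from about 0.35 to 0.975 m from the base axis. Payload 4.9 kg.
Tool frame: the origin (TCP) lies on the centre line of the jaws, within the pads' length; the fingertips stand 22 mm ahead of it and the grasp point (between the pads) lies 3 mm ahead of it; z points along the fingers, y is the line along which they close (so a half turn about z gives the same grasp; the last joint's range is limited). The gripper opens to 85 mm and grips with 20 to 120 N. Pads are 22 mm wide; open, the fingers measure 114 mm over their backs; the gripper's body (76 mm by 85 mm) begins 54 mm behind the grasp point. The pads swing forward as they close: fully open they stand 13 mm farther back than shut.
Start: joints at [1.23, 0.053, 1.613, -0, 1.476, -0.119], TCP at [0.137, 0.61, 0.253] pointing down, gripper open.
Joint ranges: [-3.01, 3.01], [-1.01, 2.22], [0.06, 2.58], [-1.02, 4.17], [0.09, 2.62], [-3.14, 3.14]. Speed limits (rad/s): [2.57, 2.57, 3.14, 3.14, 3.14, 3.14].

### API

Orientations are given as a rotation vector (axis times angle).
In Python, from plant import robot, viewer gives the robot as it stands.
- The arm moves only by the tool carry_out, never from a script. Its argument "deltas" is a list of rows, each an object of numbers: "x", "y", "z": the shift along the tool's x, y, z in cm; "rx", "ry", "rz": the turn, a rotation vector about the tool's x, y, z in rad; "hand": the opening, from -1 (shut) to 1 (fully open). In form: [{"x": .., "y": .., "z": .., "rx": .., "ry": .., "rz": .., "hand": ..}, ...]. A call has 1 to 12 rows; each row shifts and turns the commanded pose from where the row before left it, along the tool's axes as they then stand; what a row does not reach is not made up. A row lasts 1/12 s, in which the tool goes at most 41.7 mm and 7.16 degrees, less where a joint would pass 70% of its speed; a pose out of reach is approached as far as the arm can. A call with a gripper value outside its range is refused whole. The fingers move at their own pace and stop on an object; "force" is the grip in N (left out, the last holds). Time passes only in rows, so rows that do not move let the fingers close. It gives the time, the measured TCP pose, the force, the opening and the grip force at its end, in the units of the state.
- robot.get_state(): the state, without advancing time (a new reading comes with each control period).
- viewer.grab_frame(name): name is "scene" or "top" or "wrist"; returns the picture (420x560x3 uint8, red, green, blue); there is no depth.
- viewer.camera_info(name): a dict with "fovy" (degrees; the focal length in pixels is half the picture's height over the tangent of half this angle, whatever the lens; pixels are square), "cx", "cy" (the principal point, pixels), "dist_coeffs" ([k1, k2, p1, p2, k3] as OpenCV has them; the pictures are not rectified), "eye" and "attitude" of the camera in the world. Camera axes: x right, y up, looking along -z (the intrinsics and any distortion apply to the point x, -y, -z); pixel columns grow to the right and rows downward; lengths in m; the calibration is good to about 2 mm. A picture is of the moment at which its call begins: read the wrist's pose just before it. camera_info takes no time and is no camera call; for the wrist camera it gives the pose at the moment of the call.
- robot.hand_in(): hands the job in; it is judged then, once.
The state is a dict: "t": time; "joint_pos": joint angles; "joint_velocities": joint speeds; "tau": joint torques, N m; "tcp_pos": TCP position; "tool_rot": TCP orientation; "ft_force": force on the tool from outside, world axes, zero at the start; "moment": the same for the moment, N m; "finger_gap": opening from 0.0 (shut) to 1.0 (fully open); "finger_force": force on a finger pad.
Only numpy, scipy, OpenCV 4.12 (cv2) and the standard library are available. Lean on these libraries where they do the work, as an engineer would, in place of code of your own. Each camera call takes 0.05 s, during which the arm holds its last target. There are 200 camera calls.

## Working session

There is one attempt and no reset: what is moved stays moved. The work goes in short steps, Python scripts to look and compute and a tool call to move; the robot and the scene stay as the last step left them, time stands still between calls to the robot, and variables do not carry over. Pictures are saved under pics/ and viewed, at most 10 in all, crops included, and the job is handed in when it is done.

Besides the shell and the picture viewer there is one more tool, called by a JSON object that holds its "fn" and its "kwargs", one argument or row to a line. carry_out: Moves the arm, as the interface text tells. Its arguments: {"type":"object","properties":{"deltas":{"type":"array","items":{"type":"object","properties":{"x":{"type":"number"},"y":{"type":"number"},"z":{"type":"number"},"rx":{"type":"number"},"ry":{"type":"number"},"rz":{"type":"number"},"hand":{"type":"number"}}}},"force":{"type":"number"}},"required":["deltas"]}

```bash
mkdir -p pics
python3 - <<'E'
from plant import robot, viewer
import cv2
for n in("top","scene"):
    f=viewer.grab_frame(n); cv2.imwrite(f"pics/{n}0.png",f[:,:,::-1]); print(n,viewer.camera_info(n))
s=robot.get_state();print({k:s[k] for k in("t","tcp_pos","tool_rot","finger_gap","ft_force")})
E
```

```text
top {'fovy': 48.47484637112438, 'cx': 288.123211263353, 'cy': 207.3327834689992, 'dist_coeffs': array([-0.00113917,  0.        ,  0.        ,  0.        ,  0.        ]), 'eye': array([ 0.40494718, -0.01457719,  0.91933685]), 'attitude': array([ 0.10637748, -0.17117311, -1.56446108])}
scene {'fovy': 44.203604459122104, 'cx': 276.7980018804607, 'cy': 207.73495379891472, 'dist_coeffs': array([-0.08775552,  0.        ,  0.        ,  0.        ,  0.        ]), 'eye': array([0.03046617, 0.43876596, 0.55506502]), 'attitude': array([ 0.50232083, -1.10028908, -2.08141557])}
{'t': 0.1, 'tcp_pos': array([0.13731236, 0.60920119, 0.25218627]), 'tool_rot': array([-3.47651437e-01, -3.12187985e+00,  2.83803777e-03]), 'finger_gap': 1.0007901974111657, 'ft_force': array([ 0.23315783, -0.53073108, -0.19455911])}
```

View pics/top0.png

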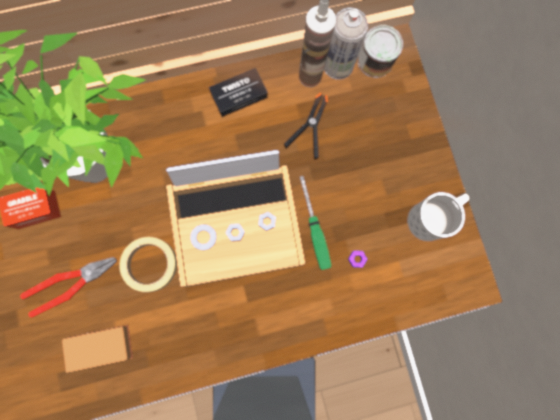

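View pics/scene0.png

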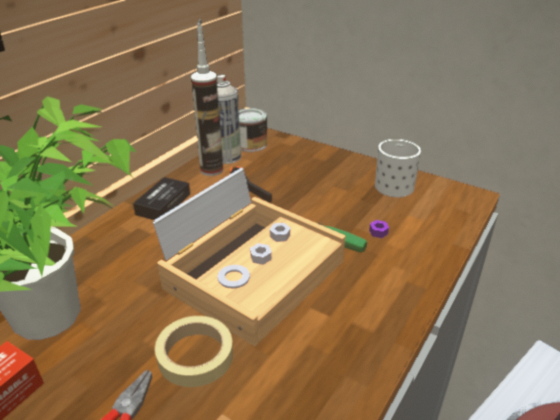

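The top view shows the washer at (203,237), steel nuts at (235,232) and (267,221), and the tray with its trough on the far side. The purple look-alike is at (358,259), off the tray. The two grey hexagons on the deck fit; the purple one doesn't. Next is an enlarged crop to confirm this and measure.

```bash
cat > h.py <<'E'
import numpy as np, cv2
from scipy.spatial.transform import Rotation as R
from plant import robot, viewer
def K(i):
    f=210/np.tan(np.radians(i["fovy"]/2)); return np.array([[f,0,i["cx"]],[0,f,i["cy"]],[0,0,1]])
def ray(i,px,z):
    p=cv2.undistortPoints(np.array([[px]],float),K(i),i["dist_coeffs"])[0,0]
    d=R.from_rotvec(i["attitude"]).apply([p[0],-p[1],-1]); e=i["eye"]
    return (e+d*(z-e[2])/d[2])[:2]
def proj(i,P):
    q=R.from_rotvec(i["attitude"]).inv().apply(np.atleast_2d(P)-i["eye"])*[1,-1,-1]
    return cv2.projectPoints(q,np.zeros(3),np.zeros(3),K(i),i["dist_coeffs"])[0][:,0]
E
python3 - <<'E'
from h import *
im=cv2.imread("pics/top0.png"); i=viewer.camera_info("top")
c=cv2.resize(im[140:295,155:375],None,fx=3.6,fy=3.6,interpolation=cv2.INTER_CUBIC); cv2.imwrite("pics/crop.png",c)
hsv=cv2.cvtColor(im,cv2.COLOR_BGR2HSV)
m=((hsv[...,1]<70)&(hsv[...,2]>110)).astype(np.uint8); m[:205]=0;m[260:]=0;m[:,:180]=0;m[:,295:]=0
cs,_=cv2.findContours(m,cv2.RETR_EXTERNAL,cv2.CHAIN_APPROX_NONE)
for q in cs:
    if len(q)>15:
        (u,v),r=cv2.minEnclosingCircle(q); print("piece",u,v,r,ray(i,(u,v),.053))
d=(hsv[...,2]<45).astype(np.uint8); d[:165]=0;d[225:]=0;d[:,:165]=0;d[:,295:]=0
q=max(cv2.findContours(d,cv2.RETR_EXTERNAL,cv2.CHAIN_APPROX_NONE)[0],key=len)
b=cv2.boxPoints(cv2.minAreaRect(q));print(b.tolist())
E
```

```text
piece 202.87930297851562 236.70689392089844 13.939523696899414 [0.5036825  0.10763187]
piece 234.90487670898438 231.86585998535156 10.132287979125977 [0.51289747 0.04866647]
piece 266.5439453125 220.10440063476562 10.30849838256836 [ 0.53528114 -0.01004599]Traceback (most recent call last):
  File "<stdin>", line 11, in <module>
ValueError: max() iterable argument is empty
```

View pics/crop.png

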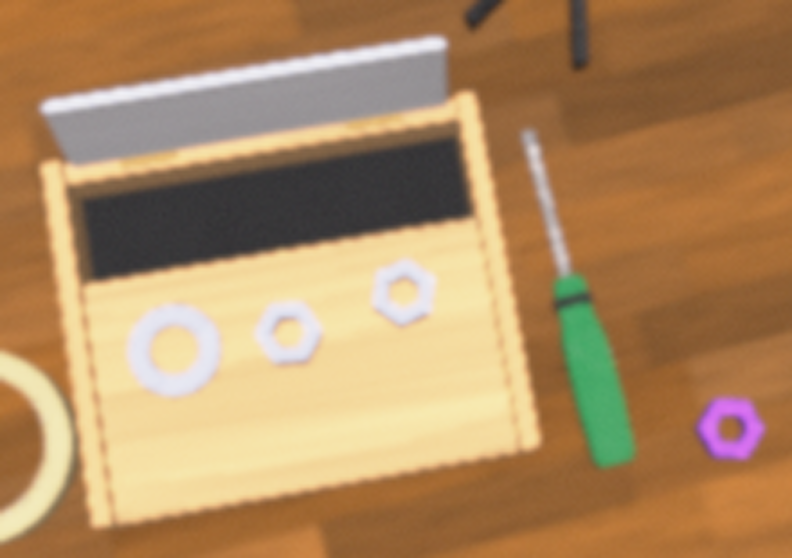

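The crop confirms two grey steel nuts and a washer on the deck; the purple nut is outside the tray. Now the tray frame and the moves.

```bash
cat > tray.py <<'E'
from h import *
i=viewer.camera_info("top"); P=lambda u,v,z:ray(i,(155+u/3.6,140+v/3.6),z)
el,er,fl,fr=[P(u,v,.045) for u,v in((85,282),(478,217),(115,522),(520,450))]
ay=(el-er)/np.linalg.norm(el-er); ay2=(fl-fr)/np.linalg.norm(fl-fr)
m=ay+ay2; yt=m/np.linalg.norm(m); xt=np.array([yt[1],-yt[0]])
O=(el+er)/2
T=lambda p:np.array([(p-O)@xt,(p-O)@yt]); W=lambda x,y:O+x*xt+y*yt
E
python3 - <<'E'
from tray import *
print(O,xt,ay,ay2,np.linalg.norm(el-er),T(fl),T(fr),"yaw",np.arctan2(xt[1],xt[0]))
for n,u,v,z in(("w",202.88,236.7,.051),("n1",234.9,231.87,.059),("n2",266.5,220.1,.059)):
    p=ray(i,(u,v),z);print(n,p,T(p))
s=robot.get_state();M=R.from_rotvec(s["tool_rot"]).as_matrix();print(M.round(3),s["tcp_pos"])
ti=R.from_matrix(np.c_[np.r_[-xt,0],np.r_[yt,0],[0,0,-1]]); print((R.from_matrix(M).inv()*ti).as_rotvec())
ti=R.from_matrix(np.c_[np.r_[xt,0],np.r_[-yt,0],[0,0,-1]]); print((R.from_matrix(M).inv()*ti).as_rotvec())
# start points behind nuts
for n,x,y in(("n1",*T(ray(i,(234.9,231.87),.059))),("n2",*T(ray(i,(266.5,220.1),.059)))):
    for xx in(x-.050,.0): print(n,xx,y,M.T@(np.r_[W(xx,y),.1]-s["tcp_pos"])*100, W(xx,y))
E
```

```text
[0.55705417 0.05240373] [0.9849747  0.17269872] [-0.17167219  0.98515413] [-0.17372507  0.98479419] 0.20850575495119833 [-0.12511948  0.10593991] [-0.12490043 -0.10426274] yaw 0.1735689033758322
w [0.5039233 0.1079131] [-0.04274617  0.06385095]
n1 [0.5121421 0.0482373] [-0.04495679  0.00365243]
n2 [ 0.53438642 -0.00999556] [-0.03310344 -0.05754703]
[[-0.976  0.22  -0.001]
 [ 0.22   0.976 -0.002]
 [ 0.    -0.002 -1.   ]] [0.13731236 0.60920119 0.25218627]
[-0.00177585 -0.00057278 -0.39537423]
[-7.96901947e-04  2.47070466e-03  2.74621726e+00]
n1 -0.09495679276317283 0.00365243018078435 [-44.29438682 -48.37387399  15.29837722] [0.46289337 0.03960237]
n1 0.0 0.00365243018078435 [-53.05749679 -44.7165861   15.28978848] [0.5564234  0.05600128]
n2 -0.08310343731855713 -0.05754702700132726 [-47.74539716 -53.56513641  15.30720826] [ 0.48513769 -0.01863049]
n2 0.0 -0.05754702700132726 [-55.41461744 -50.36438388  15.29969164] [ 0.56699247 -0.00427863]
```

{"fn": "carry_out", "kwargs": {
  "deltas": [
    {"rz": -0.1,"hand": -0.76},
    {"rz": -0.1},
    {"rz": -0.1},
    {"rz": -0.095},
    {"x": -1.1,"y": -3.1},
    {"x": -1.1,"y": -3.1},
    {"x": -1.1,"y": -3.1},
    {"x": -1.1,"y": -3.1},
    {"x": -1.1,"y": -3.1},
    {"x": -1.1,"y": -3.1},
    {"x": -1.1,"y": -3.1},
    {"x": -1.1,"y": -3.1}
  ],
  "force": 40
}}

```text
validation failed for argument at $.de...
```

{"fn": "carry_out", "kwargs": {
  "deltas": [
    {"x": -1.1,"y": -3.1},
    {"x": -1.1,"y": -3.1},
    {"x": -1.1,"y": -3.1},
    {"x": -1.1,"y": -3.1},
    {"x": -1.1,"y": -3.1},
    {"x": -1.1,"y": -3.1},
    {"x": -1.1,"y": -3.1},
    {"x": -1.1,"y": -3.1},
    {"x": -1.1,"y": -3.1},
    {"x": -1.1,"y": -3.1},
    {"x": -1.1,"y": -3.1},
    {"x": -1.1,"y": -3.1}
  ]
}}

```text
validation failed for argument at $.de...
```

```bash
cat > st.py <<'E'
from h import *
O=np.array([.55705,.05240]);xt=np.array([.98497,.17270]);yt=np.array([-.17270,.98497])
def st():
    s=robot.get_state();p=s["tcp_pos"];d=p[:2]-O;M=R.from_rotvec(s["tool_rot"]).as_matrix()
    print("t",round(s["t"],2),"tray",(d@xt).round(4),(d@yt).round(4),"z",p[2].round(4),"toolx.xt",M[:2,0]@xt,M[:2,0]@yt,"tilt",M[:,2].round(3),"gap",round(s["finger_gap"],3),"F",s["ft_force"].round(1))
E
python3 -c "
from st import *
st()"
```

```text
t 0.1 tray -0.3173 0.6209 z 0.2522 toolx.xt -0.9228474919736881 0.38515406364422755 tilt [-0.001 -0.002 -1.   ] gap 1.001 F [ 0.2 -0.5 -0.2]
```

{"fn": "carry_out", "kwargs": {
  "deltas": [
    {"x": 0,"y": 0,"z": 0,"rx": 0,"ry": 0,"rz": -0.1,"hand": -0.76},
    {"x": 0,"y": 0,"z": 0,"rx": 0,"ry": 0,"rz": -0.1,"hand": -0.76},
    {"x": 0,"y": 0,"z": 0,"rx": 0,"ry": 0,"rz": -0.1,"hand": -0.76},
    {"x": 0,"y": 0,"z": 0,"rx": 0,"ry": 0,"rz": -0.095,"hand": -0.76}
  ],
  "force": 40
}}

```text
t: 0.43
tcp_pos: [0.1374, 0.6094, 0.2526]
tool_rot: [0.279, -3.129, 0.002]
ft_force: [0.2, -0.5, -0.2]
finger_gap: 0.455
finger_force: 0.0
```

{"fn": "carry_out", "kwargs": {
  "deltas": [
    {"x": -1.1,"y": -3.1,"z": 0,"rx": 0,"ry": 0,"rz": 0,"hand": -0.76},
    {"x": -1.1,"y": -3.1,"z": 0,"rx": 0,"ry": 0,"rz": 0,"hand": -0.76},
    {"x": -1.1,"y": -3.1,"z": 0,"rx": 0,"ry": 0,"rz": 0,"hand": -0.76},
    {"x": -1.1,"y": -3.1,"z": 0,"rx": 0,"ry": 0,"rz": 0,"hand": -0.76},
    {"x": -1.1,"y": -3.1,"z": 0,"rx": 0,"ry": 0,"rz": 0,"hand": -0.76},
    {"x": -1.1,"y": -3.1,"z": 0,"rx": 0,"ry": 0,"rz": 0,"hand": -0.76},
    {"x": -1.1,"y": -3.1,"z": 0,"rx": 0,"ry": 0,"rz": 0,"hand": -0.76},
    {"x": -1.1,"y": -3.1,"z": 0,"rx": 0,"ry": 0,"rz": 0,"hand": -0.76},
    {"x": -1.1,"y": -3.1,"z": 0,"rx": 0,"ry": 0,"rz": 0,"hand": -0.76},
    {"x": -1.1,"y": -3.1,"z": 0,"rx": 0,"ry": 0,"rz": 0,"hand": -0.76}
  ]
}}

```text
t: 1.27
tcp_pos: [0.2994, 0.3217, 0.2528]
tool_rot: [0.272, -3.129, 0.0]
ft_force: [0.8, 0.9, 0.1]
finger_gap: 0.121
finger_force: 0.0
```

{"fn": "carry_out", "kwargs": {
  "deltas": [
    {"x": -1.1,"y": -3.1,"z": 0,"rx": 0,"ry": 0,"rz": 0,"hand": -0.76},
    {"x": -1.1,"y": -3.1,"z": 0,"rx": 0,"ry": 0,"rz": 0,"hand": -0.76},
    {"x": -1.1,"y": -3.1,"z": 0,"rx": 0,"ry": 0,"rz": 0,"hand": -0.76},
    {"x": -1.1,"y": -3.1,"z": 0,"rx": 0,"ry": 0,"rz": 0,"hand": -0.76},
    {"x": -1.1,"y": -3.1,"z": 0,"rx": 0,"ry": 0,"rz": 0,"hand": -0.76},
    {"x": -1.1,"y": -3.1,"z": 0,"rx": 0,"ry": 0,"rz": 0,"hand": -0.76},
    {"x": -1.1,"y": -3.1,"z": 0,"rx": 0,"ry": 0,"rz": 0,"hand": -0.76},
    {"x": -1.1,"y": -3.1,"z": 0,"rx": 0,"ry": 0,"rz": 0,"hand": -0.76},
    {"x": -1.1,"y": -3.1,"z": 0,"rx": 0,"ry": 0,"rz": 0,"hand": -0.76},
    {"x": -1.1,"y": -3.1,"z": 0,"rx": 0,"ry": 0,"rz": 0,"hand": -0.76},
    {"x": 0,"y": 0,"z": 0,"rx": 0,"ry": 0,"rz": 0,"hand": -0.76}
  ]
}}

```text
t: 2.18
tcp_pos: [0.4625, 0.0329, 0.2529]
tool_rot: [0.263, -3.13, 0.003]
ft_force: [-0.9, 0.2, 0.0]
finger_gap: 0.118
finger_force: 0.0
```

```bash
python3 -c "
from st import *
st()"
```

```text
t 2.18 tray -0.0965 -0.0029 z 0.2529 toolx.xt -0.9999780183649822 0.00590568000547545 tilt [-0.    -0.002 -1.   ] gap 0.118 F [-0.9  0.2  0. ]
```

{"fn": "carry_out", "kwargs": {
  "deltas": [
    {"x": 0,"y": 0.65,"z": 3,"rx": 0,"ry": 0,"rz": 0,"hand": -0.76},
    {"x": 0,"y": 0,"z": 3,"rx": 0,"ry": 0,"rz": 0,"hand": -0.76},
    {"x": 0,"y": 0,"z": 3,"rx": 0,"ry": 0,"rz": 0,"hand": -0.76},
    {"x": 0,"y": 0,"z": 3,"rx": 0,"ry": 0,"rz": 0,"hand": -0.76},
    {"x": 0,"y": 0,"z": 2,"rx": 0,"ry": 0,"rz": 0,"hand": -0.76},
    {"x": 0,"y": 0,"z": 1,"rx": 0,"ry": 0,"rz": 0,"hand": -0.76},
    {"x": 0,"y": 0,"z": 1,"rx": 0,"ry": 0,"rz": 0,"hand": -0.76},
    {"x": 0,"y": 0,"z": 0.5,"rx": 0,"ry": 0,"rz": 0,"hand": -0.76},
    {"x": 0,"y": 0,"z": 0.5,"rx": 0,"ry": 0,"rz": 0,"hand": -0.76},
    {"x": 0,"y": 0,"z": 0,"rx": 0,"ry": 0,"rz": 0,"hand": -0.76}
  ]
}}

```text
t: 3.02
tcp_pos: [0.4601, 0.0433, 0.0834]
tool_rot: [-0.272, 3.13, -0.0]
ft_force: [-0.1, 0.8, -0.1]
finger_gap: 0.121
finger_force: 0.0
```

```bash
python3 -c "
from st import *
st()
f=viewer.grab_frame('scene')[:,:,::-1]; cv2.imwrite('pics/s1.png',cv2.resize(f[150:350,130:380],None,fx=3,fy=3,interpolation=cv2.INTER_CUBIC))"
```

```text
t 3.02 tray -0.097 0.0078 z 0.0834 toolx.xt -0.9999955092879425 0.0002900720587948602 tilt [ 0. -0. -1.] gap 0.121 F [-0.1  0.8 -0.1]
```

View pics/s1.png

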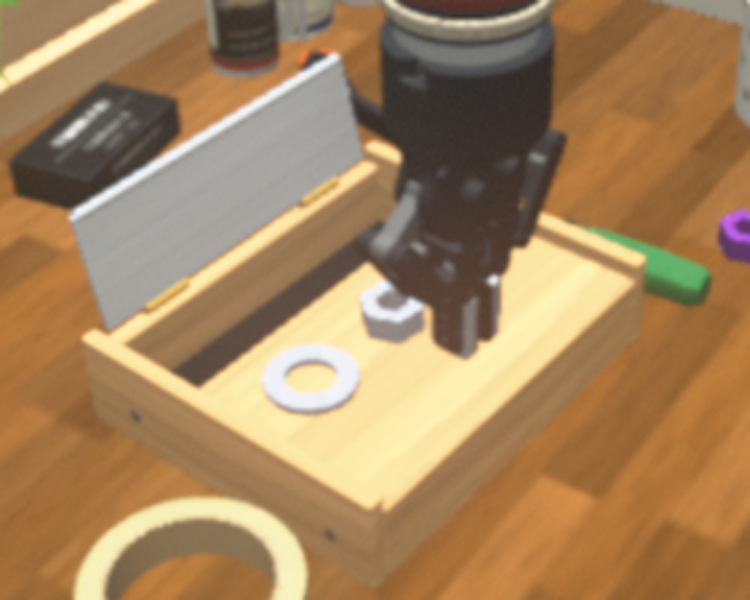

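The gripper stands behind the middle nut, which is at crop (393,308); the finger ends are at crop (460,350), close to the deck. Next I check the tip height.

```bash
python3 -c "
from st import *
st()
i=viewer.camera_info('scene')
for z in(.048,.055,.061):
  q=[np.r_[O+x*xt+y*yt,z] for x in(-.108,-.086) for y in(.013,.027)]
  print(z,((proj(i,q)-[130,150])*3).round().tolist())"
```

```text
t 3.07 tray -0.0967 0.0077 z 0.0839 toolx.xt -0.9999950591019781 0.0003010309683132706 tilt [ 0.001 -0.    -1.   ] gap 0.119 F [ 0.2 -0.5  0.1]
0.048 [[477.0, 375.0], [460.0, 390.0], [442.0, 357.0], [424.0, 372.0]]
0.055 [[477.0, 364.0], [460.0, 380.0], [442.0, 346.0], [424.0, 361.0]]
0.061 [[477.0, 355.0], [460.0, 370.0], [442.0, 337.0], [424.0, 352.0]]
```

{"fn": "carry_out", "kwargs": {
  "deltas": [
    {"x": 0,"y": -0.4,"z": 0.5,"rx": 0,"ry": 0,"rz": 0,"hand": -0.76},
    {"x": 0,"y": 0,"z": 0.5,"rx": 0,"ry": 0,"rz": 0,"hand": -0.76},
    {"x": -1,"y": 0,"z": 0,"rx": 0,"ry": 0,"rz": 0,"hand": -0.76},
    {"x": -1,"y": 0,"z": 0,"rx": 0,"ry": 0,"rz": 0,"hand": -0.76},
    {"x": -0.7,"y": 0,"z": 0,"rx": 0,"ry": 0,"rz": 0,"hand": -0.76},
    {"x": -0.7,"y": 0,"z": 0,"rx": 0,"ry": 0,"rz": 0,"hand": -0.76},
    {"x": -0.7,"y": 0,"z": 0,"rx": 0,"ry": 0,"rz": 0,"hand": -0.76},
    {"x": -0.7,"y": 0,"z": 0,"rx": 0,"ry": 0,"rz": 0,"hand": -0.76},
    {"x": -0.7,"y": 0,"z": 0,"rx": 0,"ry": 0,"rz": 0,"hand": -0.76},
    {"x": -0.7,"y": 0,"z": 0,"rx": 0,"ry": 0,"rz": 0,"hand": -0.76},
    {"x": -0.7,"y": 0,"z": 0,"rx": 0,"ry": 0,"rz": 0,"hand": -0.76}
  ]
}}

```text
t: 3.98
tcp_pos: [0.5292, 0.0513, 0.0733]
tool_rot: [0.272, -3.13, 0.0]
ft_force: [-0.0, -0.5, 0.2]
finger_gap: 0.122
finger_force: 0.2
```

{"fn": "carry_out", "kwargs": {
  "deltas": [
    {"x": -0.7,"y": 0,"z": 0,"rx": 0,"ry": 0,"rz": 0,"hand": -0.76},
    {"x": -0.7,"y": 0,"z": 0,"rx": 0,"ry": 0,"rz": 0,"hand": -0.76},
    {"x": -0.7,"y": 0,"z": 0,"rx": 0,"ry": 0,"rz": 0,"hand": -0.76},
    {"x": -0.7,"y": 0,"z": 0,"rx": 0,"ry": 0,"rz": 0,"hand": -0.76},
    {"x": 0,"y": 0,"z": 0,"rx": 0,"ry": 0,"rz": 0,"hand": -0.76},
    {"x": 0,"y": 0,"z": 0,"rx": 0,"ry": 0,"rz": 0,"hand": -0.76}
  ]
}}

```text
t: 4.48
tcp_pos: [0.5565, 0.0561, 0.0733]
tool_rot: [0.272, -3.13, -0.0]
ft_force: [-0.8, 0.7, -0.2]
finger_gap: 0.124
finger_force: 0.0
```

```bash
python3 -c "
from st import *
st()
f=viewer.grab_frame('scene')[:,:,::-1]; g=viewer.grab_frame('top')[:,:,::-1]
c=lambda a:cv2.resize(a,(400,320),interpolation=cv2.INTER_CUBIC)
cv2.imwrite('pics/s2.png',np.hstack([c(f[150:350,130:380]),c(g[145:289,150:330])]))"
```

```text
t 4.48 tray 0.0001 0.0037 z 0.0733 toolx.xt -0.9999955569357338 0.00025958169542153464 tilt [-0. -0. -1.] gap 0.124 F [-0.8  0.7 -0.2]
```

View pics/s2.png

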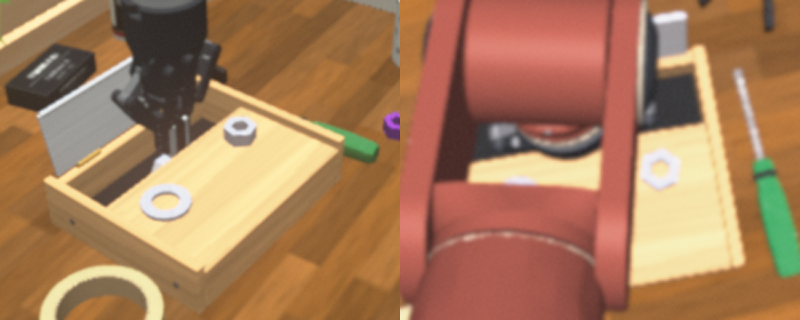

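The first nut shows at left panel (163,162), at the edge of or in the trough. I back off, move over to the second lane, and look.

{"fn": "carry_out", "kwargs": {
  "deltas": [
    {"x": 2,"y": 0,"z": 0,"rx": 0,"ry": 0,"rz": 0,"hand": -0.76},
    {"x": 3,"y": 0,"z": 0,"rx": 0,"ry": 0,"rz": 0,"hand": -0.76},
    {"x": 3,"y": 0,"z": 0,"rx": 0,"ry": 0,"rz": 0,"hand": -0.76},
    {"x": 1,"y": 0,"z": 0,"rx": 0,"ry": 0,"rz": 0,"hand": -0.76},
    {"x": 0,"y": -2,"z": 0,"rx": 0,"ry": 0,"rz": 0,"hand": -0.76},
    {"x": 0,"y": -2.1,"z": 0,"rx": 0,"ry": 0,"rz": 0,"hand": -0.76},
    {"x": 0,"y": -2,"z": 0,"rx": 0,"ry": 0,"rz": 0,"hand": -0.76},
    {"x": 0,"y": 0,"z": 0,"rx": 0,"ry": 0,"rz": 0,"hand": -0.76},
    {"x": 0,"y": 0,"z": 0,"rx": 0,"ry": 0,"rz": 0,"hand": -0.76}
  ]
}}

```text
t: 5.33
tcp_pos: [0.4778, -0.02, 0.0734]
tool_rot: [0.269, -3.13, -0.001]
ft_force: [-0.2, -0.4, -0.3]
finger_gap: 0.121
finger_force: 0.0
```

```bash
python3 -c "
from st import *
st()
f=viewer.grab_frame('scene')[:,:,::-1]; g=viewer.grab_frame('top')[:,:,::-1]
c=lambda a:cv2.resize(a,(400,320),interpolation=cv2.INTER_CUBIC)
cv2.imwrite('pics/s3.png',np.hstack([c(f[150:350,130:380]),c(g[145:289,150:330])]))"
```

```text
t 5.33 tray -0.0906 -0.0577 z 0.0734 toolx.xt -0.9999928622826032 0.0023379503849752237 tilt [-0.  0. -1.] gap 0.121 F [-0.2 -0.4 -0.3]
```

View pics/s3.png

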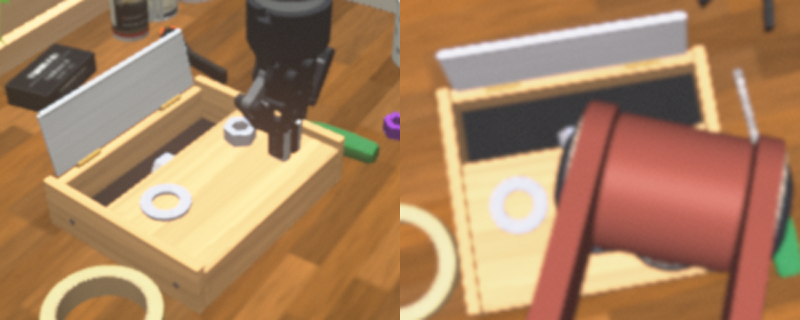

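The first nut is down in the trough and the washer hasn't moved. Now the second nut.

{"fn": "carry_out", "kwargs": {
  "deltas": [
    {"x": -1,"y": 0,"z": 0,"rx": 0,"ry": 0,"rz": 0,"hand": -0.76},
    {"x": -1,"y": 0,"z": 0,"rx": 0,"ry": 0,"rz": 0,"hand": -0.76},
    {"x": -0.7,"y": 0,"z": 0,"rx": 0,"ry": 0,"rz": 0,"hand": -0.76},
    {"x": -0.7,"y": 0,"z": 0,"rx": 0,"ry": 0,"rz": 0,"hand": -0.76},
    {"x": -0.7,"y": 0,"z": 0,"rx": 0,"ry": 0,"rz": 0,"hand": -0.76},
    {"x": -0.7,"y": 0,"z": 0,"rx": 0,"ry": 0,"rz": 0,"hand": -0.76},
    {"x": -0.7,"y": 0,"z": 0,"rx": 0,"ry": 0,"rz": 0,"hand": -0.76},
    {"x": -0.7,"y": 0,"z": 0,"rx": 0,"ry": 0,"rz": 0,"hand": -0.76},
    {"x": -0.7,"y": 0,"z": 0,"rx": 0,"ry": 0,"rz": 0,"hand": -0.76}
  ]
}}

```text
t: 6.18
tcp_pos: [0.5467, -0.0075, 0.0732]
tool_rot: [0.272, -3.13, -0.0]
ft_force: [-0.3, -0.5, -0.2]
finger_gap: 0.119
finger_force: 0.1
```

{"fn": "carry_out", "kwargs": {
  "deltas": [
    {"x": -0.7,"y": 0,"z": 0,"rx": 0,"ry": 0,"rz": 0,"hand": -0.76},
    {"x": -0.7,"y": 0,"z": 0,"rx": 0,"ry": 0,"rz": 0,"hand": -0.76},
    {"x": -0.7,"y": 0,"z": 0,"rx": 0,"ry": 0,"rz": 0,"hand": -0.76},
    {"x": 0,"y": 0,"z": 0,"rx": 0,"ry": 0,"rz": 0,"hand": -0.76},
    {"x": 0,"y": 0,"z": 0,"rx": 0,"ry": 0,"rz": 0,"hand": -0.76},
    {"x": 3,"y": 0,"z": 0,"rx": 0,"ry": 0,"rz": 0,"hand": -0.76},
    {"x": 3,"y": 0,"z": -3,"rx": 0,"ry": 0,"rz": 0,"hand": -0.76},
    {"x": 0,"y": 0,"z": -4,"rx": 0,"ry": 0,"rz": 0,"hand": -0.76},
    {"x": 0,"y": 0,"z": -4,"rx": 0,"ry": 0,"rz": 0,"hand": -0.76},
    {"x": 0,"y": 0,"z": -4,"rx": 0,"ry": 0,"rz": 0,"hand": -0.76},
    {"x": 0,"y": 0,"z": 0,"rx": 0,"ry": 0,"rz": 0,"hand": -0.76}
  ]
}}

```text
t: 7.1
tcp_pos: [0.512, -0.0151, 0.2329]
tool_rot: [-0.27, 3.114, -0.007]
ft_force: [1.7, -0.2, 1.3]
finger_gap: 0.119
finger_force: 0.0
```

```bash
python3 -c "
from st import *
st()
f=viewer.grab_frame('scene')[:,:,::-1]; g=viewer.grab_frame('wrist')[:,:,::-1]
c=lambda a:cv2.resize(a,(400,320),interpolation=cv2.INTER_CUBIC)
cv2.imwrite('pics/s4.png',np.hstack([c(f[150:350,130:380]),c(g)]))"
```

```text
t 7.1 tray -0.056 -0.0587 z 0.2329 toolx.xt -0.999877924212886 0.0004543664694666161 tilt [ 0.016 -0.003 -1.   ] gap 0.119 F [ 1.7 -0.2  1.3]
```

View pics/s4.png

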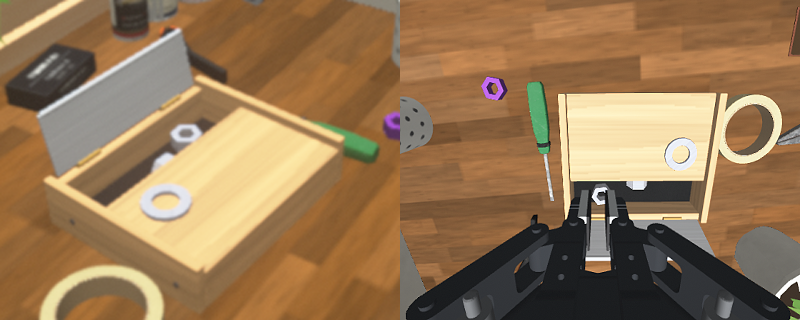

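Both nuts are in the trough at scene (165,163) and (185,137), and the washer is on the deck. I enlarge to see whether either nut leans above the rim.

```bash
python3 -c "
from st import *
st()
f=viewer.grab_frame('scene')[:,:,::-1]; g=viewer.grab_frame('top')[:,:,::-1];w=viewer.grab_frame('wrist')[:,:,::-1]
c=lambda a,s:cv2.resize(a,s,interpolation=cv2.INTER_CUBIC)
cv2.imwrite('pics/s5.png',np.hstack([c(f[205:280,200:275],(400,400)),c(w[220:295,230:305+0],(400,400))]))"
```

```text
t 7.2 tray -0.0588 -0.0577 z 0.2256 toolx.xt -0.9999826412190164 0.0005125733831436441 tilt [ 0.005 -0.001 -1.   ] gap 0.118 F [ 0.5  0.  -0.5]
```

View pics/s5.png

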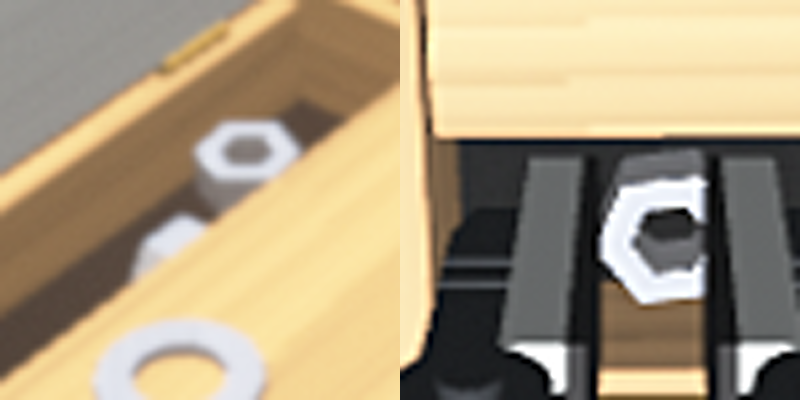

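Both nuts sit below the rim: one flat at left panel (247,160), the other leaning in the trough at (180,245). Now the arm goes over the lid and behind it.

{"fn": "carry_out", "kwargs": {
  "deltas": [
    {"x": -2,"y": 1,"z": 0,"rx": 0,"ry": 0,"rz": 0,"hand": -1},
    {"x": -3,"y": 1,"z": 0,"rx": 0,"ry": 0,"rz": 0,"hand": -1},
    {"x": -3,"y": 1,"z": 0,"rx": 0,"ry": 0,"rz": 0,"hand": -1},
    {"x": -3,"y": 1,"z": 0,"rx": 0,"ry": 0,"rz": 0,"hand": -1},
    {"x": -3,"y": 1,"z": 0,"rx": 0,"ry": 0,"rz": 0,"hand": -1},
    {"x": -3,"y": 0.8,"z": 0,"rx": 0,"ry": 0,"rz": 0,"hand": -1},
    {"x": -1.4,"y": 0,"z": 0,"rx": 0,"ry": 0,"rz": 0,"hand": -1},
    {"x": 0,"y": 0,"z": 0,"rx": 0,"ry": 0,"rz": 0,"hand": -1},
    {"x": 0,"y": 0,"z": 0,"rx": 0,"ry": 0,"rz": 0,"hand": -1}
  ]
}}

```text
t: 8.1
tcp_pos: [0.6785, 0.0747, 0.2198]
tool_rot: [0.272, -3.125, -0.0]
ft_force: [0.1, -0.8, -0.1]
finger_gap: 0.002
finger_force: 0.0
```

```bash
python3 -c "
from st import *
st()"
```

```text
t 8.1 tray 0.1234 0.001 z 0.2198 toolx.xt -0.9999840768807693 -1.1994808404136581e-05 tilt [-0.005 -0.    -1.   ] gap 0.002 F [ 0.1 -0.8 -0.1]
```

{"fn": "carry_out", "kwargs": {
  "deltas": [
    {"x": 0,"y": 0,"z": 2,"rx": 0,"ry": 0,"rz": 0,"hand": -1},
    {"x": 0,"y": 0,"z": 2.6,"rx": 0,"ry": 0,"rz": 0,"hand": -1},
    {"x": 0,"y": 0,"z": 2.5,"rx": 0,"ry": 0,"rz": 0,"hand": -1},
    {"x": 0,"y": 0,"z": 2.5,"rx": 0,"ry": 0,"rz": 0,"hand": -1},
    {"x": 0,"y": 0,"z": 1,"rx": 0,"ry": 0,"rz": 0,"hand": -1},
    {"x": 0,"y": 0,"z": 0,"rx": 0,"ry": 0,"rz": 0,"hand": -1},
    {"x": 0,"y": 0,"z": 0,"rx": 0,"ry": 0,"rz": 0,"hand": -1}
  ]
}}

```text
t: 8.68
tcp_pos: [0.6785, 0.0742, 0.1165]
tool_rot: [0.271, -3.129, -0.0]
ft_force: [0.0, -0.8, 0.2]
finger_gap: -0.001
finger_force: 0.0
```

{"fn": "carry_out", "kwargs": {
  "deltas": [
    {"x": 1,"y": 0,"z": 0,"rx": 0,"ry": 0,"rz": 0,"hand": -1},
    {"x": 1,"y": 0,"z": 0,"rx": 0,"ry": 0,"rz": 0,"hand": -1},
    {"x": 1,"y": 0,"z": 0,"rx": 0,"ry": 0,"rz": 0,"hand": -1},
    {"x": 0.7,"y": 0,"z": 0,"rx": 0,"ry": 0,"rz": 0,"hand": -1},
    {"x": 0.7,"y": 0,"z": 0,"rx": 0,"ry": 0,"rz": 0,"hand": -1},
    {"x": 0.7,"y": 0,"z": 0,"rx": 0,"ry": 0,"rz": 0,"hand": -1},
    {"x": 0.7,"y": 0,"z": 0,"rx": 0,"ry": 0,"rz": 0,"hand": -1},
    {"x": 0.7,"y": 0,"z": 0,"rx": 0,"ry": 0,"rz": 0,"hand": -1},
    {"x": 0.7,"y": 0,"z": 0,"rx": 0,"ry": 0,"rz": 0,"hand": -1},
    {"x": 0.7,"y": 0,"z": 0,"rx": 0,"ry": 0,"rz": 0,"hand": -1}
  ]
}}

```text
t: 9.52
tcp_pos: [0.6008, 0.0608, 0.1167]
tool_rot: [0.272, -3.129, -0.0]
ft_force: [0.7, 0.1, -0.2]
finger_gap: -0.004
finger_force: 0.1
```

```bash
python3 -c "
from st import *
st()
f=viewer.grab_frame('scene')[:,:,::-1]; cv2.imwrite('pics/s6.png',cv2.resize(f[130:350,130:380],None,fx=2.5,fy=2.5))"
```

```text
t 9.52 tray 0.0445 0.0008 z 0.1167 toolx.xt -0.9999954650959892 0.00039186187252049365 tilt [-0.  0. -1.] gap -0.004 F [ 0.7  0.1 -0.2]
```

View pics/s6.png

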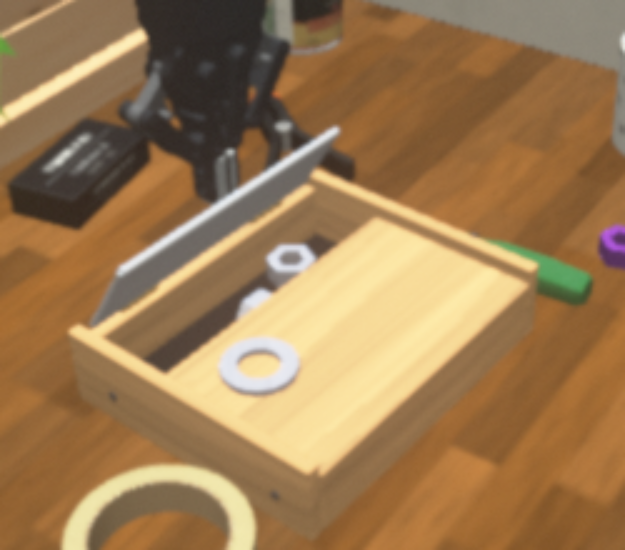

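The lid is tipping over the nuts, its free edge between crop (120,270) and (337,130). I lift away and let it fall.

{"fn": "carry_out", "kwargs": {
  "deltas": [
    {"x": 0,"y": 0,"z": -2,"rx": 0,"ry": 0,"rz": 0,"hand": -1},
    {"x": 0,"y": 0,"z": -3,"rx": 0,"ry": 0,"rz": 0,"hand": -1},
    {"x": 0,"y": 0,"z": -3,"rx": 0,"ry": 0,"rz": 0,"hand": -1},
    {"x": 0,"y": 0,"z": -3,"rx": 0,"ry": 0,"rz": 0,"hand": -1},
    {"x": 0,"y": 0,"z": -2,"rx": 0,"ry": 0,"rz": 0,"hand": -1},
    {"x": 0,"y": 0,"z": 0,"rx": 0,"ry": 0,"rz": 0,"hand": -1},
    {"x": 0,"y": 0,"z": 0,"rx": 0,"ry": 0,"rz": 0,"hand": -1},
    {"x": 0,"y": 0,"z": 0,"rx": 0,"ry": 0,"rz": 0,"hand": -1},
    {"x": 0,"y": 0,"z": 0,"rx": 0,"ry": 0,"rz": 0,"hand": -1},
    {"x": 0,"y": 0,"z": 0,"rx": 0,"ry": 0,"rz": 0,"hand": -1},
    {"x": 0,"y": 0,"z": 0,"rx": 0,"ry": 0,"rz": 0,"hand": -1},
    {"x": 0,"y": 0,"z": 0,"rx": 0,"ry": 0,"rz": 0,"hand": -1}
  ]
}}

```text
t: 10.57
tcp_pos: [0.6011, 0.061, 0.2456]
tool_rot: [0.272, -3.128, -0.0]
ft_force: [-0.4, -0.1, 0.4]
finger_gap: -0.0
finger_force: 0.0
```

{"fn": "carry_out", "kwargs": {
  "deltas": [
    {"x": 0,"y": 0,"z": 0,"rx": 0,"ry": 0,"rz": 0,"hand": -1},
    {"x": 0,"y": 0,"z": 0,"rx": 0,"ry": 0,"rz": 0,"hand": -1},
    {"x": 0,"y": 0,"z": 0,"rx": 0,"ry": 0,"rz": 0,"hand": -1},
    {"x": 0,"y": 0,"z": 0,"rx": 0,"ry": 0,"rz": 0,"hand": -1},
    {"x": 0,"y": 0,"z": 0,"rx": 0,"ry": 0,"rz": 0,"hand": -1},
    {"x": 0,"y": 0,"z": 0,"rx": 0,"ry": 0,"rz": 0,"hand": -1},
    {"x": 0,"y": 0,"z": 0,"rx": 0,"ry": 0,"rz": 0,"hand": -1},
    {"x": 0,"y": 0,"z": 0,"rx": 0,"ry": 0,"rz": 0,"hand": -1},
    {"x": 0,"y": 0,"z": 0,"rx": 0,"ry": 0,"rz": 0,"hand": -1},
    {"x": 0,"y": 0,"z": 0,"rx": 0,"ry": 0,"rz": 0,"hand": -1},
    {"x": 0,"y": 0,"z": 0,"rx": 0,"ry": 0,"rz": 0,"hand": -1},
    {"x": 0,"y": 0,"z": 0,"rx": 0,"ry": 0,"rz": 0,"hand": -1}
  ]
}}

```text
t: 11.57
tcp_pos: [0.6015, 0.0609, 0.2467]
tool_rot: [0.272, -3.13, 0.0]
ft_force: [0.2, -0.3, 0.1]
finger_gap: 0.003
finger_force: 0.0
```

{"fn": "carry_out", "kwargs": {
  "deltas": [
    {"x": 0,"y": 0,"z": 0,"rx": 0,"ry": 0,"rz": 0,"hand": -1},
    {"x": 0,"y": 0,"z": 0,"rx": 0,"ry": 0,"rz": 0,"hand": -1},
    {"x": 0,"y": 0,"z": 0,"rx": 0,"ry": 0,"rz": 0,"hand": -1},
    {"x": 0,"y": 0,"z": 0,"rx": 0,"ry": 0,"rz": 0,"hand": -1},
    {"x": 0,"y": 0,"z": 0,"rx": 0,"ry": 0,"rz": 0,"hand": -1},
    {"x": 0,"y": 0,"z": 0,"rx": 0,"ry": 0,"rz": 0,"hand": -1},
    {"x": 0,"y": 0,"z": 0,"rx": 0,"ry": 0,"rz": 0,"hand": -1},
    {"x": 0,"y": 0,"z": 0,"rx": 0,"ry": 0,"rz": 0,"hand": -1},
    {"x": 0,"y": 0,"z": 0,"rx": 0,"ry": 0,"rz": 0,"hand": -1},
    {"x": 0,"y": 0,"z": 0,"rx": 0,"ry": 0,"rz": 0,"hand": -1},
    {"x": 0,"y": 0,"z": 0,"rx": 0,"ry": 0,"rz": 0,"hand": -1},
    {"x": 0,"y": 0,"z": 0,"rx": 0,"ry": 0,"rz": 0,"hand": -1}
  ]
}}

```text
t: 12.57
tcp_pos: [0.6015, 0.0609, 0.2468]
tool_rot: [-0.272, 3.13, -0.0]
ft_force: [-0.5, -0.8, 0.5]
finger_gap: 0.001
finger_force: 0.0
```

```bash
python3 -c "
from st import *
st()
i=viewer.camera_info('scene')
print('shut edge expected',((proj(i,[np.r_[O-.008*xt+y*yt,.0505] for y in(-.1,.1)])-[130,130])*2.5).round())
f=viewer.grab_frame('scene')[:,:,::-1]; cv2.imwrite('pics/s7.png',cv2.resize(f[130:350,130:380],None,fx=2.5,fy=2.5))"
```

```text
t 12.57 tray 0.0453 0.0007 z 0.2468 toolx.xt -0.9999955377132618 0.0003384765805584389 tilt [ 0. -0. -1.] gap 0.001 F [-0.5 -0.8  0.5]
shut edge expected [[381. 213.]
 [171. 368.]]
```

View pics/s7.png

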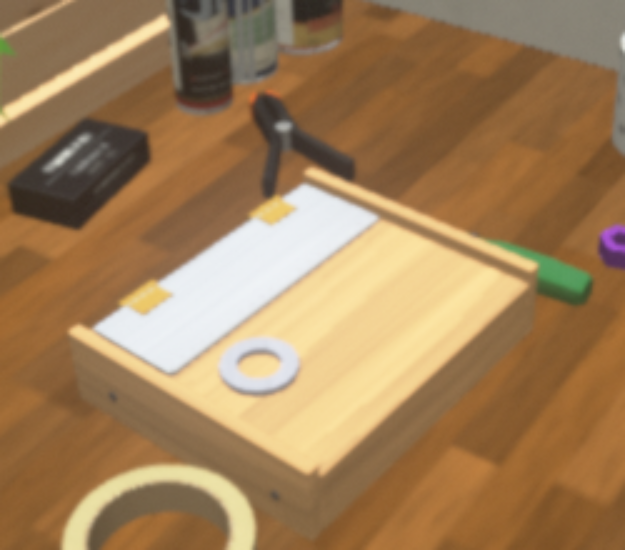

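The lid lies flat: its edge runs from crop (378,217) to (172,372), within a few pixels of where it should be when shut. The washer is still on the deck at (259,365).

```bash
python3 -c "
from plant import robot
print(robot.hand_in())"
```

```text
the job is handed in; nothing more can be done
None
```

Both steel nuts are in the trough with the lid shut over them, the washer is still on the deck, the purple look-alike was not touched, and the job was handed in at about 12.6 s.

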